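# Find the fuller ink jar and hold it over the inking slab

## Robot

A 6-joint arm with a two-finger parallel gripper is mounted at the origin on the work surface. World frame = base frame: x ahead of the robot, y to its left, z up, the work surface at z = 0. Lengths are in mm, angles in rad, forces in N, time in s.
With the tool pointing down it reaches from about 350 to 975 mm from the base axis. Payload 7.1 kg.
Tool frame: the origin (TCP) lies on the centre line of the jaws, within the pads' length; the fingertips stand 8 mm ahead of it and the grasp point (between the pads) lies 11 mm behind it; x points along the fingers, z is the direction in which the jaws open and shut, and the axes are right-handed (so a half turn about x gives the same grasp; the last joint's range is limited). The gripper opens to 88 mm and grips with 3 to 60 N. Pads are 20 mm wide; open, the fingers measure 115 mm over their backs; the gripper's body (75 mm by 178 mm) begins 61 mm behind the grasp point.
Start: joints at [1.258, 0.423, 1.63, -0, 1.089, -0.019], TCP at [180.963, 598.212, 230.675] pointing down, gripper open.
Joint ranges: [-3, 3], [-0.9, 2.11], [0.09, 2.58], [-1.31, 4.45], [0.11, 2.69], [-2.54, 2.54]. Speed limits (rad/s): [2.39, 2.39, 3.01, 3.14, 3.14, 3.14].

## Interface

Orientations are given as a rotation vector (axis times angle).
In Python, from workcell import status, get_image, camera_params, close_job gives the robot as it stands. The module is installed in compiled form; this text tells all that it offers.
- The arm moves only by the tool apply_moves, never from a script. Its argument "increments" is a list of rows, each a list of 7 numbers: the closure in counts, from 0 (fully open) to 255 (shut), then the shift along the tool's x, y, z in mm, then the turn, a rotation vector about the tool's x, y, z in degrees. A call has exactly 8 rows; each row shifts and turns the commanded pose from where the row before left it, along the tool's axes as they then stand; what a row does not reach is not made up. A row lasts 1/8 s, in which the tool goes at most 62.5 mm and 10.7 degrees, less where a joint would pass 70% of its speed; a pose out of reach is approached as far as the arm can. A call with a gripper value outside its range is refused whole. The fingers move at their own pace and stop on an object; the grip force is fixed at half the most. Time passes only in rows, so rows that do not move let the fingers close, or fill a call up. It gives the time, the measured TCP pose, the force and the opening at its end, in the units of the state.
- status.get_obs(): the state, without advancing time (a new reading comes with each control period).
- get_image(name): name is "side" or "top"; returns the picture (420x560x3 uint8, red, green, blue); there is no depth.
- camera_params(name): a dict with "camera_matrix" (3x3 intrinsics, pixels), "rvec" (rotation vector, rad) and "tvec" (3), from world to camera coordinates, as OpenCV has them. Camera axes: x right, y down, z forward; pixel columns grow to the right and rows downward; lengths in mm; the calibration is good to about 2 mm. A picture is of the moment at which its call begins. camera_params takes no time and is no camera call.
- close_job(): hands the job in, once; it reports no verdict.
The state is a dict: "t": time; "qpos": joint angles; "qvel": joint speeds; "joint_torque": joint torques, N m; "ee_pos": TCP position; "orientation": TCP orientation; "ft_force": force on the tool from outside, world axes, zero at the start; "moment": the same for the moment, N m; "width": finger opening in mm.
Only numpy, scipy, OpenCV 4.12 (cv2) and the standard library are available. Lean on these libraries where they do the work, as an engineer would, in place of code of your own. Each camera call takes 0.05 s, during which the arm holds its last target.

## Task

The two middle-size ink jars look the same but one has more ink in it: lift each of the two clear of the counter in turn to feel which is heavier, and leave the lighter one standing back where it was, set down gently. Finish holding the heavier one upright over the middle of the glass inking slab, about a hand's width above the glass, so that I can take it: the program ends with the jar still held there in the gripper. Leave the small and large jars and everything else on the counter and slab where they are.

Things in the scene. Friction and masses are not known exactly. Their poses are not given: they have to be found in the camera images.
- jar_a_mid (a point): A SMALL ink jar of the same make, 46 mm across and 58 mm tall, standing on the counter; to be left alone. Opaque. The point is on its axis, half-way up, z along the axis.
- jar_b_mid (a point): One of the two MIDDLE-SIZE ink jars, 58 mm across, 74 mm tall, black glass, paper label, black screw lid (glass to 50 mm up, 58 mm across; lid 52 mm across). On the counter, 110 mm or more from any other jar, centre to centre. It weighs 125 to 370 g; one of the two is at least 100 g the heavier. Opaque. The point is on its axis, half-way up, z along the axis.
- jar_c_mid (a point): The LARGE ink jar of the same make, 72 mm across and 84 mm tall, standing on the counter; to be left alone. Opaque. The point is on its axis, half-way up, z along the axis.
- jar_d_mid (a point): One of the two MIDDLE-SIZE ink jars, 58 mm across, 74 mm tall, black glass, paper label, black screw lid (glass to 50 mm up, 58 mm across; lid 52 mm across). On the counter, 110 mm or more from any other jar, centre to centre. It weighs 125 to 370 g; one of the two is at least 100 g the heavier. Opaque. The point is on its axis, half-way up, z along the axis.
- jar_e_mid (a point): A SMALL ink jar of the same make, 46 mm across and 58 mm tall, standing on the counter; to be left alone. Opaque. The point is on its axis, half-way up, z along the axis.
- slab_mid (a point): The inking slab: a fixed grey-green glass plate 300 x 400 mm, 8 mm thick, lying on the counter to the right of the jars. The point is the middle of its upper face; its x and y axes run along the 300 and 400 mm sides.
- brayer_mid (a point): Brayer (ink roller 90 mm long with black handle, 170 mm over all, about 36 mm high) lying on the slab along its far long edge, over 80 mm from the slab's middle. The point is near its middle.
- ink_knife_mid (a point): Ink knife (steel blade, wooden handle, 220 mm long, 18 mm high) lying on the slab along its near long edge. The point is where the blade meets the handle.
- baren_mid (a point): Green hand baren, a disc 110 mm across with a strap handle, 36 mm high, on the counter beyond the jars. The point is on its axis, half-way up.
- bottle_mid (a point): Blue dropper bottle with black spout, 42 mm across, 137 mm tall, on the counter beyond the jars. The point is on its axis, half-way up.
- lino_block_mid (a point): Lino printing block 100 x 140 x 21 mm lying on a sheet of paper near the robot, on its right. The point is its centre.
- counter (a point): A fixed point on the upper face (height 0) of the grey counter (body table) on which the jars and the slab stand.
There are look-alikes about, which are no part of the job. Leave any red look-alike of the part that bears jar_d_mid alone. What is shaped like the part that bears jar_b_mid but pink is not meant.

How it is judged:
By the outcome, as a careful person would: the job done as asked, in the order asked, and still so for the second after the job is handed in, while the arm keeps its last pose, push and grip.
It also fails if it takes over 70 s, if anything falls off the work surface, if the arm or the gripper's body presses on something with over 40 N, if the wrist force passes 120 N, or if a joint passes its speed limit or range.

## Working session

There is one attempt and no reset: what is moved stays moved. The work goes in short steps, Python scripts to look and compute and a tool call to move; the robot and the scene stay as the last step left them, time stands still between calls to the robot, and variables do not carry over. Pictures are saved under pics/ and viewed, and the job is handed in when it is done.

Besides the shell and the picture viewer there is one more tool, called after "Call:" as a command line: name --pt "numbers of a row" for each row, then --argument value for the rest. apply_moves: Moves the arm, as the interface text tells. Its arguments: {"type":"object","properties":{"increments":{"type":"array"}},"required":["increments"]}

```bash
mkdir -p pics; python3 - <<'E'
from workcell import *
import cv2
print(status.get_obs())
for n in("side","top"):
    print(n,camera_params(n)); cv2.imwrite(f"pics/{n}0.png",get_image(n)[:,:,::-1])
E
```

```text
{'t': 0.0, 'qpos': array([ 1.25797215e+00,  4.23836943e-01,  1.63067971e+00, -2.62066272e-05,
        1.08863472e+00, -1.89567919e-02]), 'qvel': array([ 3.70425510e-06, -1.05688070e-03,  1.39954602e-03,  1.13510481e-03,
        4.04139918e-05, -2.22553193e-04]), 'joint_torque': array([ 5.85802809e-04, -5.44633126e+01, -2.73663855e+01,  6.43829280e-02,
        2.27703725e-02, -1.01475475e-04]), 'ee_pos': array([180.82148585, 597.69522253, 229.90818243]), 'orientation': array([-0.9910054 ,  1.33529109,  0.98947022]), 'ft_force': array([ 0.08826502,  0.3960669 , -0.62993966]), 'moment': array([ 0.05781709,  0.02419761, -0.0110117 ]), 'width': 88.0169429401391}
side {'camera_matrix': array([[388.03250024,   0.        , 285.14567712],
       [  0.        , 388.03250024, 210.05343567],
       [  0.        ,   0.        ,   1.        ]]), 'rvec': array([ 2.1521669 , -0.68923381,  0.33953116]), 'tvec': array([-450.5976469 ,  249.78960606,  851.87752625])}
top {'camera_matrix': array([[387.09234598,   0.        , 287.59718171],
       [  0.        , 387.09234598, 212.3881044 ],
       [  0.        ,   0.        ,   1.        ]]), 'rvec': array([ 2.17249028, -2.14693424,  0.18312363]), 'tvec': array([ -36.08792193,  524.28936087, 1084.01906451])}
```

View pics/top0.png

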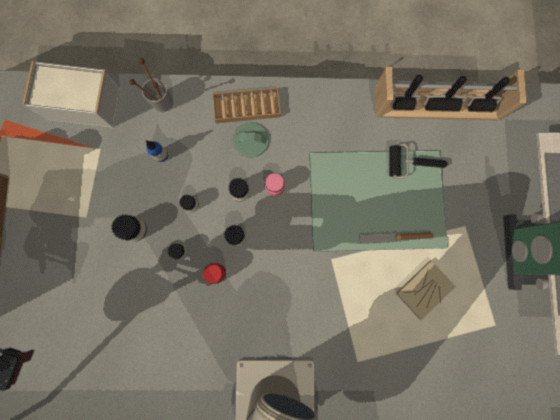

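View pics/side0.png

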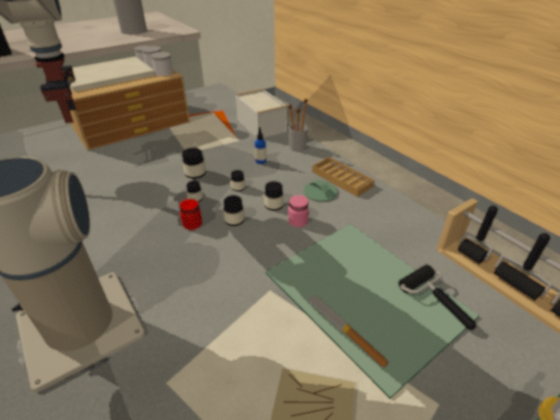

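The top view shows the middle-size jars at about (238,188) and (234,235), the small ones at (188,202) and (176,250), and the large one at (126,228). The red look-alike is at (213,273) and the pink one at (275,184). I'll zoom in to measure them.

```bash
python3 - <<'E'
import cv2
a=cv2.imread("pics/top0.png")[160:300,150:300]
cv2.imwrite("pics/topz.png",cv2.resize(a,None,fx=4,fy=4,interpolation=cv2.INTER_CUBIC))
a=cv2.imread("pics/side0.png")[140:240,170:330]
cv2.imwrite("pics/sidez.png",cv2.resize(a,None,fx=5,fy=5,interpolation=cv2.INTER_CUBIC))
E
```

```text
(no output)
```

View pics/topz.png

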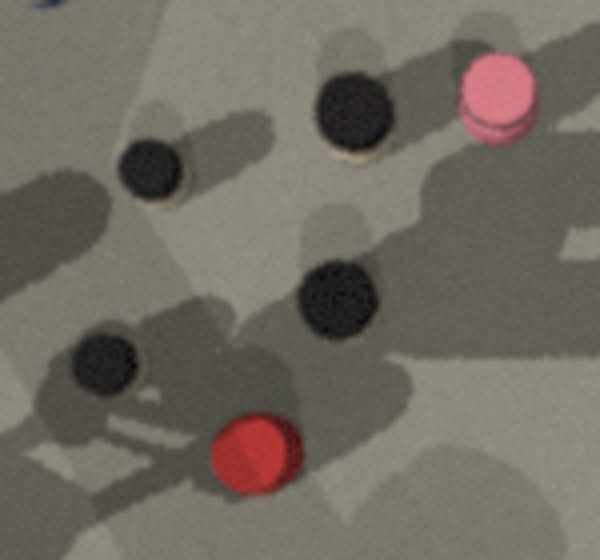

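View pics/sidez.png

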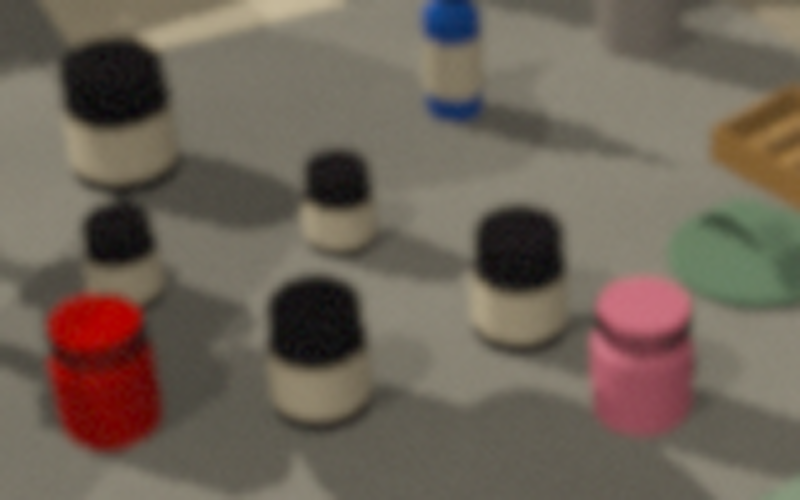

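```bash
cat > h.py <<'E'
import numpy as np,cv2
from scipy.optimize import least_squares
from workcell import *
def proj(n,P):
    c=camera_params(n); return cv2.projectPoints(np.array(P,float).reshape(-1,1,3),c['rvec'],c['tvec'],c['camera_matrix'],None)[0].reshape(-1,2)
def atz(n,uv,z):
    c=camera_params(n);R=cv2.Rodrigues(c['rvec'])[0];C=-R.T@c['tvec']
    d=R.T@np.linalg.inv(c['camera_matrix'])@np.array([uv[0],uv[1],1.]); return C+d*(z-C[2])/d[2]
def cent(img,seed,f,lim=30):
    m=f(img.astype(int)).astype(np.uint8)
    k,l,s,c=cv2.connectedComponentsWithStats(m)
    b=min(range(1,k),key=lambda i:np.hypot(*(c[i]-seed))+(1e3 if s[i,4]<40 else 0)); return c[b],s[b]
def hullc(n,x,y,z0,z1,r):
    a=np.linspace(0,2*np.pi,60)
    P=[[x+r*np.cos(t),y+r*np.sin(t),z] for t in a for z in(z0,z1)]
    h=cv2.convexHull(proj(n,P).astype(np.float32)); M=cv2.moments(h); return np.array([M['m10']/M['m00'],M['m01']/M['m00']]),M['m00']
E
python3 - <<'E'
from h import *
T=cv2.imread("pics/top0.png");S=cv2.imread("pics/side0.png")
blk=lambda i:(i.max(2)<55)
J={'midF':((238,188),(273,190),26,50,74),'midN':((234,235),(233,204),26,50,74),'smF':((188,202),(237,176),20,39,58),'smN':((176,250),(194,187),20,39,58)}
for k,(t,s,r,z0,z1) in J.items():
    ct,st=cent(T,t,blk);cs,ss=cent(S,s,blk)
    ft=least_squares(lambda p:hullc('top',*p,z0,z1,r)[0]-ct,atz('top',ct,z1)[:2]).x
    fs=least_squares(lambda p:hullc('side',*p,z0,z1,r)[0]-cs,atz('side',cs,z1)[:2]).x
    print(k,ct.round(1),st[4],hullc('top',*ft,z0,z1,r)[1],cs.round(1),ss[4],hullc('side',*fs,z0,z1,r)[1],ft.round(1),fs.round(1))
print('pink',atz('top',(150+498/4,160+88/4),74),'red',atz('top',(150+252/4,160+454/4),74))
for c in [(310,152),(442,149),(447,247),(314,250)]: print(c,atz('top',c,8).round(1))
print('bottle',atz('top',(155,150),60),'brayer',atz('top',(396,160),30))
E
```

```text
midF [238.4 187.6] 276 291.81188493641093 [273.4 189.6] 220 256.757181487279 [590.3 111.7] [585.2 102.5]
midN [234.1 234.6] 292 293.03533959342167 [232.6 204.2] 258 296.8110467036022 [456.2 119.6] [445.3  97.4]
smF [187.4 202. ] 171 178.77703798923176 [237.1 175.6] 104 132.49532097112387 [549.2 257.1] [545.3 249.5]
smN [175.8 250.8] 199 186.4954927826766 [193.8 185.3] 145 145.62502722628415 [409.9 283.2] [410.2 279. ]
pink [605.94742147   9.03794259  74.        ] red [348.29409658 172.93097839  74.        ]
(310, 152) [715.9 -97.2   8. ]
(442, 149) [ 733.  -504.9    8. ]
(447, 247) [ 431.6 -505.6    8. ]
(314, 250) [ 418.3 -109.4    8. ]
bottle [697.70218809 354.42157355  60.        ] brayer [ 689.09077989 -353.8680385    30.        ]
```

```bash
python3 - <<'E'
from h import *
for n,(y0,y1,x0,x1) in {'top':(160,300,150,300),'side':(140,240,170,330)}.items():
    f=5; im=cv2.resize(cv2.imread(f"pics/{n}0.png")[y0:y1,x0:x1],None,fx=f,fy=f,interpolation=cv2.INTER_CUBIC)
    im=cv2.convertScaleAbs(im,alpha=1.5,beta=20)
    a=np.linspace(0,2*np.pi,60)
    for x,y in[(590.3,111.7),(456.2,119.6)]:
        for z,r,c in[(0,29,(0,255,0)),(50,29,(255,0,0)),(74,26,(0,0,255))]:
            q=proj(n,[[x+r*np.cos(t),y+r*np.sin(t),z] for t in a]); q=((q-[x0-.5,y0-.5])*f).astype(np.int32)
            cv2.polylines(im,[q],True,c,1)
    cv2.imwrite(f"pics/ov_{n}.png",im[:600,:800])
c=camera_params('side');print(-cv2.Rodrigues(c['rvec'])[0].T@c['tvec'])
E
```

```text
[  64.28114125 -679.30951626  724.93787486]
```

View pics/ov_side.png

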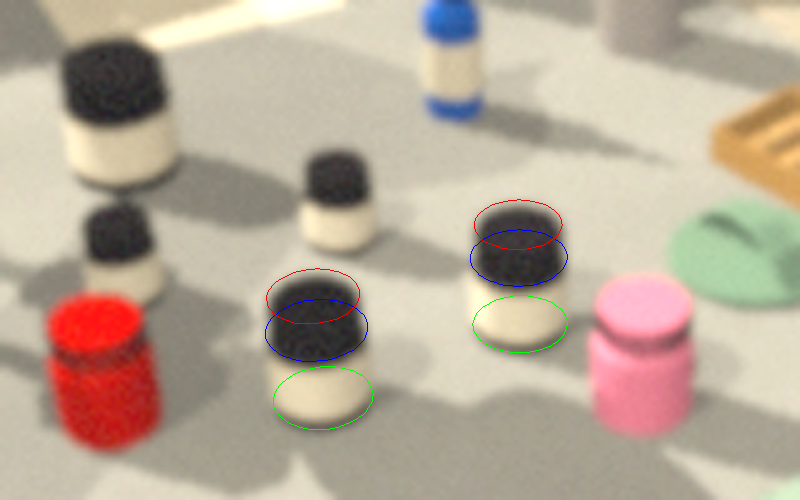

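View pics/ov_top.png

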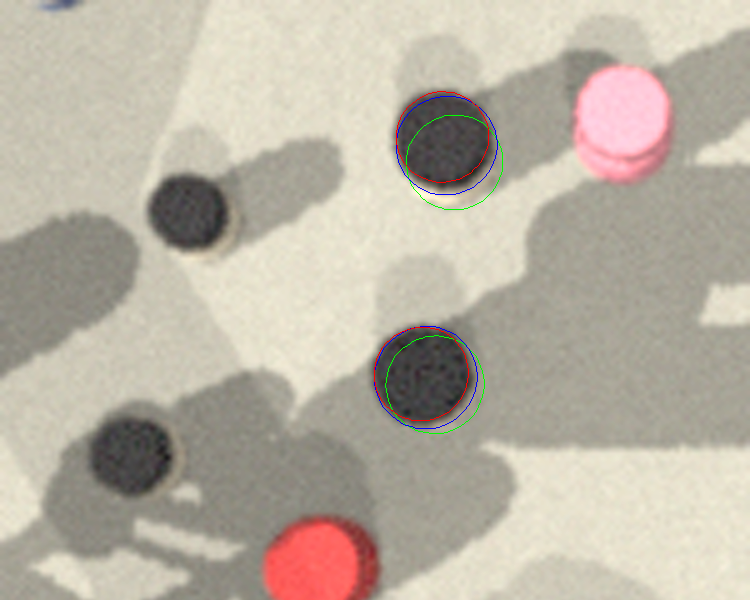

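```bash
cat >> h.py <<'E'
def axes(): 
    o=status.get_obs(); return o, cv2.Rodrigues(o['orientation'])[0]
def to(x,y,z,jaw=None):
    o,R=axes(); d=R.T@(np.array([x,y,z])-o['ee_pos'])
    print('t',round(o['t'],2),'pos',o['ee_pos'].round(1),'tool shift',d.round(1),'\n',R.round(3),'w',round(o['width'],1),'F',o['ft_force'].round(2),'q',o['qpos'].round(2))
E
python3 -c "
from h import *
to(455.5,118,180)"
```

```text
t 0.1 pos [180.8 597.8 230. ] tool shift [  50.5 -401.8 -379.6] 
 [[-0.    -0.957  0.29 ]
 [-0.001  0.29   0.957]
 [-1.     0.    -0.001]] w 87.6 F [ 0.33 -0.19  1.27] q [ 1.26  0.42  1.63 -0.    1.09 -0.02]
```

Call:
apply_moves --pt "0 0 -20 -19 0 0 0" --pt "0 0 -40 -38 0 0 0" --pt "0 4 -42 -40 0 0 0" --pt "0 8 -42 -40 0 0 0" --pt "0 8 -42 -40 0 0 0" --pt "0 8 -42 -40 0 0 0" --pt "0 8 -42 -40 0 0 0" --pt "0 4 -42 -40 0 0 0"

```text
t: 1.1
ee_pos: [394.0, 221.8, 190.3]
orientation: [-0.99, 1.334, 0.99]
ft_force: [1.1, -0.3, 0.2]
width: 88.0
```

Call:
apply_moves --pt "0 4 -42 -40 0 0 0" --pt "0 4 -30 -28 0 0 0" --pt "0 2 -18 -15 0 0 0" --pt "0 0 0 0 0 0 0" --pt "0 0 0 0 0 0 0" --pt "0 0 0 0 0 0 0" --pt "0 0 0 0 0 0 0" --pt "0 0 0 0 0 0 0"

```text
t: 2.1
ee_pos: [455.5, 118.5, 180.8]
orientation: [-0.991, 1.334, 0.991]
ft_force: [0.4, 0.6, -0.2]
width: 88.1
```

```bash
python3 - <<'E'
from h import *
to(455.5,118,20)
cv2.imwrite("pics/t1.png",get_image('top')[:,:,::-1]);cv2.imwrite("pics/s1.png",get_image('side')[:,:,::-1])
E
```

```text
t 2.1 pos [455.5 118.5 180.8] tool shift [ 1.608e+02 -1.000e-01 -5.000e-01] 
 [[ 0.    -0.957  0.289]
 [ 0.     0.289  0.957]
 [-1.    -0.     0.   ]] w 88.1 F [ 0.36  0.64 -0.17] q [ 0.23  0.27  2.    0.    0.87 -1.05]
```

View pics/s1.png

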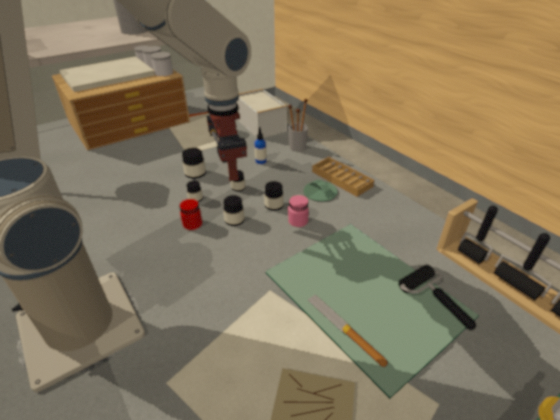

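The gripper at (235,165) stands directly over the near jar at (233,210), so I'll descend.

Call:
apply_moves --pt "0 20 0 0 0 0 0" --pt "0 28 0 0 0 0 0" --pt "0 28 0 0 0 0 0" --pt "0 28 0 0 0 0 0" --pt "0 20 0 0 0 0 0" --pt "0 15 0 0 0 0 0" --pt "0 6 0 0 0 0 0" --pt "0 0 0 0 0 0 0"

```text
t: 3.2
ee_pos: [455.8, 118.1, 35.7]
orientation: [-0.99, 1.334, 0.99]
ft_force: [-1.0, 0.1, -0.2]
width: 87.7
```

```bash
python3 - <<'E'
from h import *
to(455.5,118,22)
cv2.imwrite("pics/s2.png",cv2.resize(get_image('side')[120:260,150:340,::-1],None,fx=4,fy=4))
E
```

```text
t 3.2 pos [455.8 118.1  35.7] tool shift [13.7  0.2 -0.2] 
 [[-0.    -0.957  0.29 ]
 [-0.     0.29   0.957]
 [-1.     0.    -0.   ]] w 87.7 F [-0.96  0.14 -0.24] q [ 0.23  0.54  2.07  0.    0.53 -1.05]
```

View pics/s2.png

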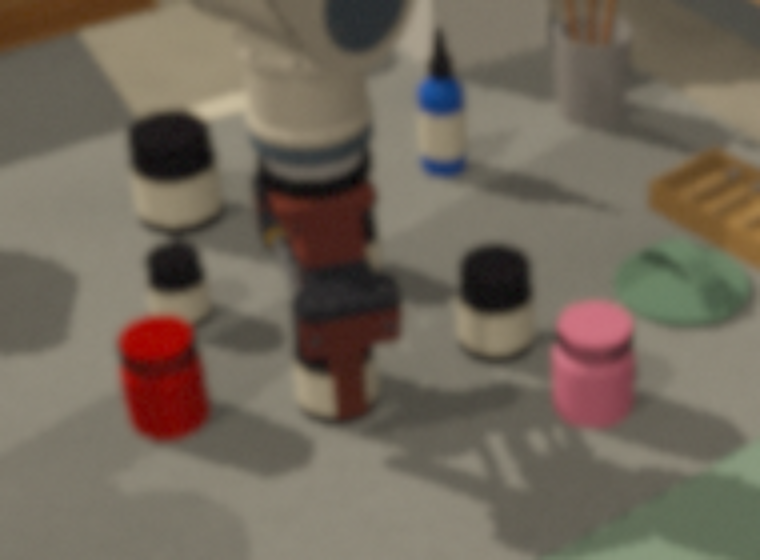

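Call:
apply_moves --pt "0 6 0 0 0 0 0" --pt "0 5 0 0 0 0 0" --pt "20 3 0 0 0 0 0" --pt "40 0 0 0 0 0 0" --pt "55 0 0 0 0 0 0" --pt "65 0 0 0 0 0 0" --pt "75 0 0 0 0 0 0" --pt "80 0 0 0 0 0 0"

```text
t: 4.25
ee_pos: [456.0, 118.3, 21.8]
orientation: [-0.99, 1.333, 0.99]
ft_force: [0.1, 2.3, 0.1]
width: 60.3
```

Call:
apply_moves --pt "85 0 0 0 0 0 0" --pt "90 0 0 0 0 0 0" --pt "95 0 0 0 0 0 0" --pt "100 0 0 0 0 0 0" --pt "120 0 0 0 0 0 0" --pt "160 0 0 0 0 0 0" --pt "220 0 0 0 0 0 0" --pt "255 0 0 0 0 0 0"

```text
t: 5.25
ee_pos: [455.9, 118.2, 21.8]
orientation: [-0.99, 1.334, 0.99]
ft_force: [0.7, 4.5, 4.0]
width: 57.4
```

Call:
apply_moves --pt "255 -3 0 0 0 0 0" --pt "255 -6 0 0 0 0 0" --pt "255 -12 0 0 0 0 0" --pt "255 -14 0 0 0 0 0" --pt "255 -14 0 0 0 0 0" --pt "255 -8 0 0 0 0 0" --pt "255 -3 0 0 0 0 0" --pt "255 0 0 0 0 0 0"

```text
t: 6.25
ee_pos: [455.7, 118.1, 81.8]
orientation: [-0.99, 1.334, 0.99]
ft_force: [-0.2, -0.3, -3.2]
width: 57.4
```

Call:
apply_moves --pt "255 0 0 0 0 0 0" --pt "255 0 0 0 0 0 0" --pt "255 0 0 0 0 0 0" --pt "255 0 0 0 0 0 0" --pt "255 0 0 0 0 0 0" --pt "255 0 0 0 0 0 0" --pt "255 0 0 0 0 0 0" --pt "255 0 0 0 0 0 0"

```text
t: 7.25
ee_pos: [455.7, 118.1, 81.7]
orientation: [-0.99, 1.334, 0.99]
ft_force: [0.5, 0.2, -2.0]
width: 57.4
```

```bash
cat > w.py <<'E'
from h import *
import sys
F=[];Q=[]
for i in range(24):
    im=get_image('side'); o=status.get_obs(); F.append(o['ft_force']);Q.append(o['joint_torque'])
F=np.array(F);Q=np.array(Q)
print('F',F.mean(0).round(2),'sd',F.std(0).round(2),'tau',Q.mean(0).round(3),Q.std(0).round(3),'t',o['t'])
cv2.imwrite(sys.argv[1],cv2.resize(im[100:260,130:340,::-1],None,fx=3.5,fy=3.5)); to(455.8,118.2,22)
E
python3 w.py pics/s3.png
```

```text
F [-0.11 -0.01 -3.06] sd [0.51 0.53 0.47] tau [-0.0000e+00 -4.5737e+01 -1.6335e+01  1.3000e-02  7.0000e-02  0.0000e+00] [0.001 0.001 0.    0.    0.    0.   ] t 8.45
t 8.45 pos [455.7 118.1  81.7] tool shift [59.7 -0.   0.1] 
 [[ 0.    -0.957  0.29 ]
 [ 0.     0.29   0.957]
 [-1.    -0.     0.   ]] w 56.9 F [-0.92  0.98 -3.39] q [ 0.23  0.45  2.06  0.    0.64 -1.05]
```

View pics/s3.png

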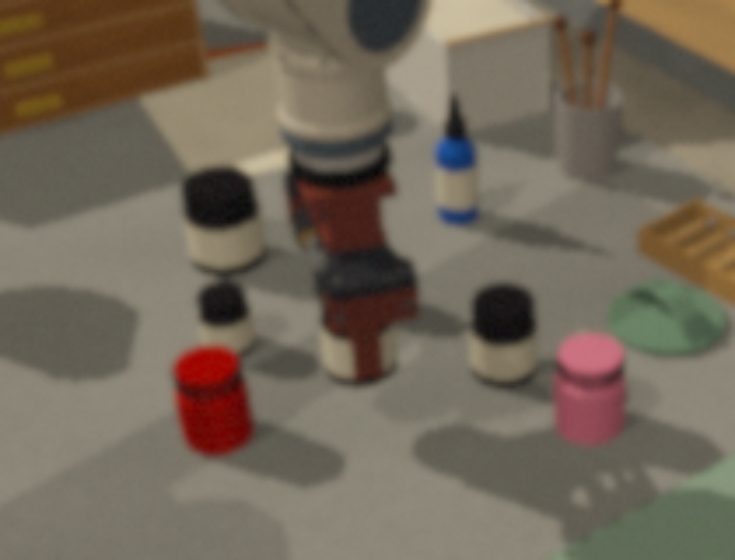

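The near jar hangs clear, and the force is −3.06 N, about 312 g. I'll set it back slowly.

Call:
apply_moves --pt "255 4 0 0 0 0 0" --pt "255 10 0 0 0 0 0" --pt "255 12 0 0 0 0 0" --pt "255 12 0 0 0 0 0" --pt "255 10 0 0 0 0 0" --pt "255 6 0 0 0 0 0" --pt "255 3 0 0 0 0 0" --pt "255 1 0 0 0 0 0"

```text
t: 9.45
ee_pos: [455.8, 118.1, 23.6]
orientation: [-0.99, 1.334, 0.99]
ft_force: [0.4, 0.5, -2.0]
width: 57.2
```

Call:
apply_moves --pt "255 0.4 0 0 0 0 0" --pt "255 0.3 0 0 0 0 0" --pt "255 0.3 0 0 0 0 0" --pt "255 0.2 0 0 0 0 0" --pt "255 0.2 0 0 0 0 0" --pt "255 0.2 0 0 0 0 0" --pt "255 0 0 0 0 0 0" --pt "255 0 0 0 0 0 0"

```text
t: 10.45
ee_pos: [455.7, 118.1, 22.1]
orientation: [-0.99, 1.334, 0.99]
ft_force: [0.3, 0.1, -3.1]
width: 57.6
```

Call:
apply_moves --pt "255 0.1 0 0 0 0 0" --pt "255 0.1 0 0 0 0 0" --pt "255 0.1 0 0 0 0 0" --pt "255 0.1 0 0 0 0 0" --pt "255 0 0 0 0 0 0" --pt "255 0 0 0 0 0 0" --pt "255 0 0 0 0 0 0" --pt "255 0 0 0 0 0 0"

```text
t: 11.45
ee_pos: [455.7, 118.1, 21.8]
orientation: [-0.99, 1.334, 0.99]
ft_force: [-0.2, -0.1, 2.2]
width: 57.3
```

```bash
sed -i 's/range(24)/range(int(sys.argv[2]))/' w.py; python3 w.py pics/s4.png 5
```

```text
F [-1.69 -0.97  3.5 ] sd [0.34 0.57 0.48] tau [ 1.0000e-02 -4.6051e+01 -1.2051e+01  8.0000e-03 -3.4700e-01 -2.0000e-03] [0.002 0.164 0.004 0.    0.027 0.   ] t 11.7
t 11.7 pos [455.7 118.1  21.7] tool shift [-0.3 -0.1  0.2] 
 [[-0.    -0.957  0.29 ]
 [-0.     0.29   0.957]
 [-1.     0.    -0.   ]] w 57.3 F [-1.68 -0.16  4.01] q [ 0.23  0.57  2.07 -0.    0.5  -1.05]
```

Contact confirmed. I'll release and rise.

Call:
apply_moves --pt "95 0 0 0 0 0 0" --pt "80 0 0 0 0 0 0" --pt "65 0 0 0 0 0 0" --pt "40 0 0 0 0 0 0" --pt "0 0 0 0 0 0 0" --pt "0 0 0 0 0 0 0" --pt "0 0 0 0 0 0 0" --pt "0 0 0 0 0 0 0"

```text
t: 12.7
ee_pos: [455.7, 118.1, 21.7]
orientation: [-0.99, 1.334, 0.99]
ft_force: [-0.1, -0.1, 0.1]
width: 87.8
```

Call:
apply_moves --pt "0 -6 0 0 0 0 0" --pt "0 -12 0 0 0 0 0" --pt "0 -20 0 0 0 0 0" --pt "0 -25 0 0 0 0 0" --pt "0 -30 0 0 0 0 0" --pt "0 -30 0 0 0 0 0" --pt "0 -20 0 0 0 0 0" --pt "0 -7 0 0 0 0 0"

```text
t: 13.7
ee_pos: [456.3, 118.2, 173.5]
orientation: [-0.991, 1.331, 0.989]
ft_force: [-0.1, -0.4, 0.1]
width: 88.2
```

```bash
sed -i '$d' w.py; echo 'cv2.imwrite(sys.argv[1],cv2.resize(im[100:260,130:340,::-1],None,fx=3.5,fy=3.5)); to(589,109.5,22)'>>w.py; python3 w.py pics/s5.png 10
```

```text
F [ 0.    0.07 -0.02] sd [0.33 0.62 0.45] tau [ 1.0000e-03 -4.0517e+01 -2.1711e+01  1.8000e-02  9.5000e-02  0.0000e+00] [0.009 0.697 0.297 0.    0.047 0.   ] t 14.2
t 14.2 pos [455.4 118.  171.1] tool shift [ 149.  -130.5   30.6] 
 [[-0.001 -0.957  0.29 ]
 [-0.     0.29   0.957]
 [-1.     0.001 -0.001]] w 87.9 F [-0.15  0.32  0.79] q [ 0.23  0.29  2.01  0.    0.85 -1.05]
```

View pics/s5.png

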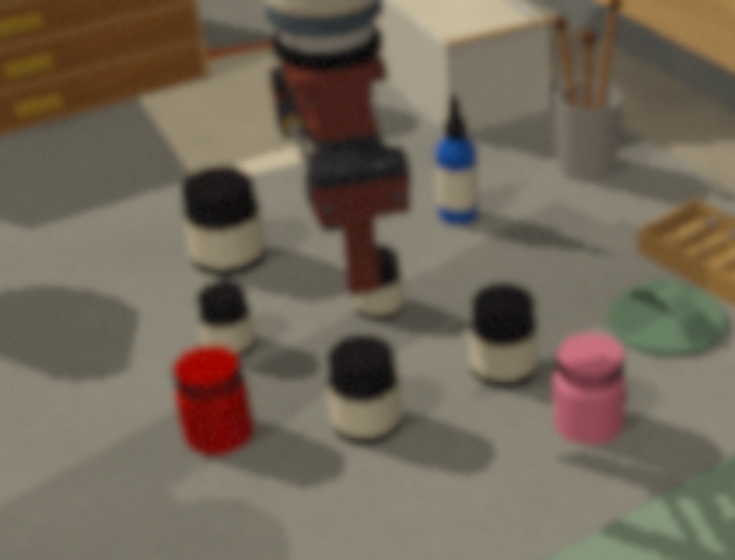

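The near jar is standing again at about (363,388) in the zoomed view, and the force zero is unbiased. Next is the far jar.

Call:
apply_moves --pt "0 0 -10 2 0 0 0" --pt "0 0 -25 6 0 0 0" --pt "0 0 -35 8 0 0 0" --pt "0 0 -32 8 0 0 0" --pt "0 0 -20 5 0 0 0" --pt "0 0 -8.5 1.6 0 0 0" --pt "0 0 0 0 0 0 0" --pt "0 0 0 0 0 0 0"

```text
t: 15.2
ee_pos: [588.6, 109.5, 171.5]
orientation: [-0.99, 1.335, 0.991]
ft_force: [-0.4, 0.3, 0.1]
width: 87.8
```

Call:
apply_moves --pt "0 10 0 0 0 0 0" --pt "0 22 0 0 0 0 0" --pt "0 24 0 0 0 0 0" --pt "0 24 0 0 0 0 0" --pt "0 18 0 0 0 0 0" --pt "0 10 0 0 0 0 0" --pt "0 5 0 0 0 0 0" --pt "0 0 0 0 0 0 0"

```text
t: 16.2
ee_pos: [589.6, 109.6, 58.8]
orientation: [-0.99, 1.334, 0.99]
ft_force: [-0.3, 0.2, -0.5]
width: 87.8
```

```bash
python3 w.py pics/s6.png 2
```

```text
F [ 0.55 -0.27 -0.4 ] sd [0.31 0.09 0.41] tau [ 8.0000e-03 -5.6704e+01 -1.8623e+01  1.3000e-02  7.0000e-02 -0.0000e+00] [0.    0.073 0.04  0.    0.004 0.   ] t 16.3
t 16.3 pos [589.9 109.6  59.3] tool shift [37.3  0.8 -0.4] 
 [[ 0.001 -0.957  0.29 ]
 [ 0.     0.29   0.957]
 [-1.    -0.001  0.   ]] w 87.9 F [ 0.86 -0.36 -0.81] q [ 0.16  0.62  1.78 -0.    0.74 -1.11]
```

View pics/s6.png

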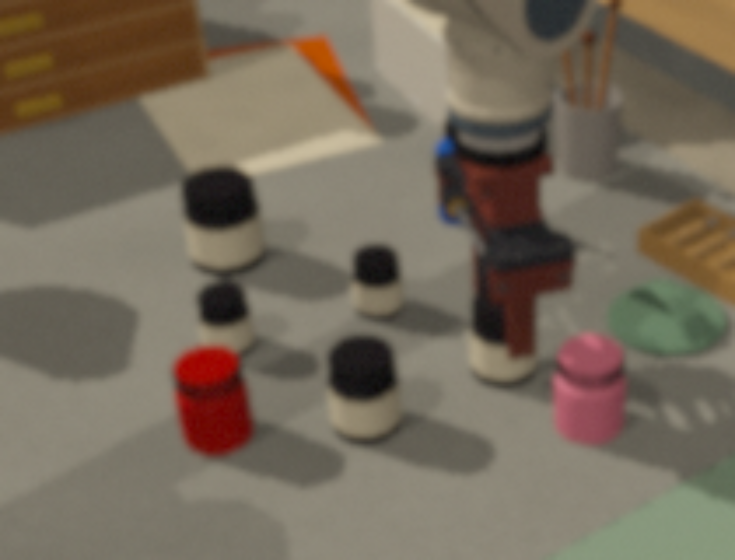

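The open fingers straddle the far jar at about (503,340) in the zoomed view, clear of the pink one.

Call:
apply_moves --pt "0 8 0 0 0 0 0" --pt "0 12 0 0 0 0 0" --pt "0 9 0 0 0 0 0" --pt "0 6 0 0 0 0 0" --pt "20 2 0 0 0 0 0" --pt "40 0 0 0 0 0 0" --pt "55 0 0 0 0 0 0" --pt "65 0 0 0 0 0 0"

```text
t: 17.3
ee_pos: [589.8, 109.7, 22.0]
orientation: [-0.99, 1.333, 0.99]
ft_force: [-0.2, 2.2, 0.3]
width: 65.8
```

Call:
apply_moves --pt "75 0 0 0 0 0 0" --pt "80 0 0 0 0 0 0" --pt "85 0 0 0 0 0 0" --pt "90 0 0 0 0 0 0" --pt "95 0 0 0 0 0 0" --pt "120 0 0 0 0 0 0" --pt "200 0 0 0 0 0 0" --pt "255 0 0 0 0 0 0"

```text
t: 18.3
ee_pos: [589.9, 109.8, 22.0]
orientation: [-0.99, 1.333, 0.99]
ft_force: [2.0, 5.0, 4.7]
width: 57.1
```

Call:
apply_moves --pt "255 -3 0 0 0 0 0" --pt "255 -6 0 0 0 0 0" --pt "255 -12 0 0 0 0 0" --pt "255 -14 0 0 0 0 0" --pt "255 -14 0 0 0 0 0" --pt "255 -8 0 0 0 0 0" --pt "255 -3 0 0 0 0 0" --pt "255 0 0 0 0 0 0"

```text
t: 19.3
ee_pos: [589.4, 109.6, 81.8]
orientation: [-0.99, 1.334, 0.99]
ft_force: [0.1, -0.1, -1.5]
width: 57.4
```

Call:
apply_moves --pt "255 0 0 0 0 0 0" --pt "255 0 0 0 0 0 0" --pt "255 0 0 0 0 0 0" --pt "255 0 0 0 0 0 0" --pt "255 0 0 0 0 0 0" --pt "255 0 0 0 0 0 0" --pt "255 0 0 0 0 0 0" --pt "255 0 0 0 0 0 0"

```text
t: 20.3
ee_pos: [589.5, 109.6, 81.7]
orientation: [-0.99, 1.334, 0.99]
ft_force: [-0.3, -0.6, -1.0]
width: 57.5
```

```bash
python3 w.py pics/s7.png 20
```

```text
F [ 0.1   0.14 -1.81] sd [0.43 0.34 0.51] tau [ 0.0000e+00 -5.7437e+01 -2.0441e+01  1.3000e-02  7.2000e-02  0.0000e+00] [0.001 0.001 0.    0.    0.    0.   ] t 21.3
t 21.3 pos [589.5 109.6  81.7] tool shift [59.7  0.4 -0.2] 
 [[-0.    -0.957  0.29 ]
 [-0.     0.29   0.957]
 [-1.     0.    -0.   ]] w 57.4 F [-0.24 -0.03 -2.21] q [ 0.16  0.59  1.77 -0.    0.78 -1.11]
```

View pics/s7.png

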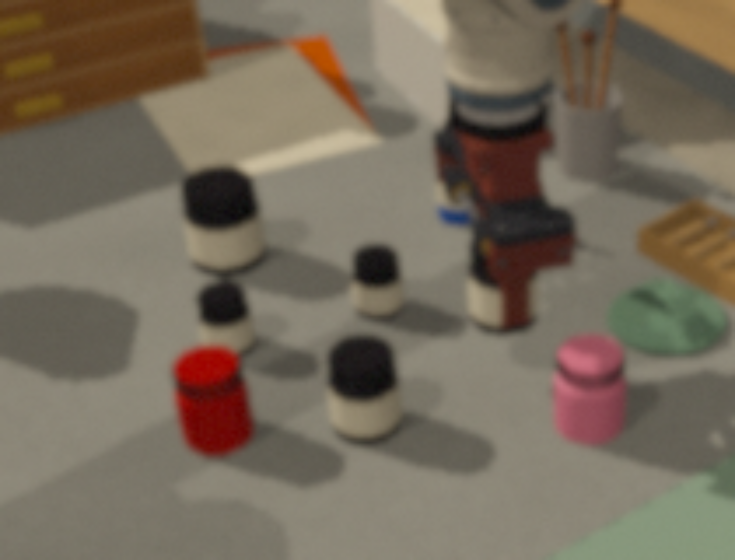

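The far jar pulls −1.81 N (about 185 g) against −3.06 N for the near one, so the near jar is heavier. I'll set this one back gently.

Call:
apply_moves --pt "255 4 0 0 0 0 0" --pt "255 10 0 0 0 0 0" --pt "255 12 0 0 0 0 0" --pt "255 12 0 0 0 0 0" --pt "255 10 0 0 0 0 0" --pt "255 6 0 0 0 0 0" --pt "255 3 0 0 0 0 0" --pt "255 1 0 0 0 0 0"

```text
t: 22.3
ee_pos: [589.5, 109.6, 23.7]
orientation: [-0.99, 1.334, 0.99]
ft_force: [-0.3, -0.1, -1.4]
width: 57.0
```

Call:
apply_moves --pt "255 0.4 0 0 0 0 0" --pt "255 0.3 0 0 0 0 0" --pt "255 0.3 0 0 0 0 0" --pt "255 0.2 0 0 0 0 0" --pt "255 0.1 0 0 0 0 0" --pt "255 0.1 0 0 0 0 0" --pt "255 0.1 0 0 0 0 0" --pt "255 0 0 0 0 0 0"

```text
t: 23.3
ee_pos: [589.4, 109.6, 22.2]
orientation: [-0.99, 1.334, 0.99]
ft_force: [-0.4, -0.1, -1.7]
width: 57.5
```

```bash
python3 w.py pics/s8.png 6
```

```text
F [-0.15 -0.11 -1.42] sd [0.35 0.54 0.4 ] tau [ 0.0000e+00 -5.9470e+01 -1.7367e+01  1.2000e-02  7.2000e-02 -0.0000e+00] [0.001 0.001 0.001 0.    0.    0.   ] t 23.6
t 23.6 pos [589.4 109.6  22.2] tool shift [ 0.2  0.4 -0.2] 
 [[-0.    -0.957  0.289]
 [-0.     0.289  0.957]
 [-1.     0.    -0.   ]] w 57.4 F [-0.22 -0.08 -1.96] q [ 0.16  0.68  1.78 -0.    0.68 -1.11]
```

Call:
apply_moves --pt "255 0.1 0 0 0 0 0" --pt "255 0.1 0 0 0 0 0" --pt "255 0.1 0 0 0 0 0" --pt "255 0 0 0 0 0 0" --pt "255 0 0 0 0 0 0" --pt "255 0 0 0 0 0 0" --pt "255 0 0 0 0 0 0" --pt "255 0 0 0 0 0 0"

```text
t: 24.6
ee_pos: [589.5, 109.6, 22.0]
orientation: [-0.99, 1.334, 0.99]
ft_force: [-2.6, -1.2, 2.3]
width: 56.8
```

```bash
python3 w.py pics/s9.png 5
```

```text
F [-1.9  -0.75  3.89] sd [0.51 0.43 0.66] tau [ 1.9000e-02 -5.6806e+01 -1.7342e+01  1.0000e-02 -4.1600e-01  5.0000e-03] [0.003 0.156 0.002 0.    0.029 0.   ] t 24.85
t 24.85 pos [589.5 109.6  22. ] tool shift [-0.   0.4 -0.2] 
 [[-0.    -0.957  0.29 ]
 [-0.     0.29   0.957]
 [-1.    -0.    -0.   ]] w 57.1 F [-2.27 -0.92  4.87] q [ 0.16  0.68  1.78 -0.    0.68 -1.11]
```

Seated. I'll release and rise.

Call:
apply_moves --pt "95 0 0 0 0 0 0" --pt "80 0 0 0 0 0 0" --pt "65 0 0 0 0 0 0" --pt "40 0 0 0 0 0 0" --pt "0 0 0 0 0 0 0" --pt "0 0 0 0 0 0 0" --pt "0 0 0 0 0 0 0" --pt "0 0 0 0 0 0 0"

```text
t: 25.85
ee_pos: [589.5, 109.6, 21.9]
orientation: [-0.99, 1.334, 0.99]
ft_force: [-0.3, -0.1, -0.0]
width: 87.7
```

Call:
apply_moves --pt "0 -6 0 0 0 0 0" --pt "0 -12 0 0 0 0 0" --pt "0 -20 0 0 0 0 0" --pt "0 -25 0 0 0 0 0" --pt "0 -30 0 0 0 0 0" --pt "0 -30 0 0 0 0 0" --pt "0 -20 0 0 0 0 0" --pt "0 -7 0 0 0 0 0"

```text
t: 26.85
ee_pos: [590.4, 109.8, 174.6]
orientation: [-0.991, 1.331, 0.988]
ft_force: [0.3, -0.4, 0.4]
width: 87.9
```

```bash
python3 w.py pics/s10.png 3; python3 -c "
from h import *
to(455.8,118.1,22)"
```

```text
F [0.15 0.06 0.  ] sd [0.6  0.5  0.22] tau [ 1.0000e-03 -5.3569e+01 -2.4376e+01  1.5000e-02  1.3600e-01  0.0000e+00] [1.000e-02 1.346e+00 6.620e-01 1.000e-03 5.000e-02 0.000e+00] t 27.0
t 27.0 pos [589.4 109.6 172.2] tool shift [150.2   0.4  -0.2] 
 [[ 0.001 -0.957  0.29 ]
 [ 0.     0.29   0.957]
 [-1.    -0.     0.   ]] w 87.7 F [-0.42  0.08 -0.06] q [ 0.16  0.46  1.73 -0.    0.95 -1.11]
t 27.0 pos [589.4 109.6 172.2] tool shift [150.2 130.4 -30.5] 
 [[ 0.001 -0.957  0.29 ]
 [ 0.     0.29   0.957]
 [-1.    -0.     0.   ]] w 87.7 F [-0.42  0.08 -0.06] q [ 0.16  0.46  1.73 -0.    0.95 -1.11]
```

View pics/s10.png

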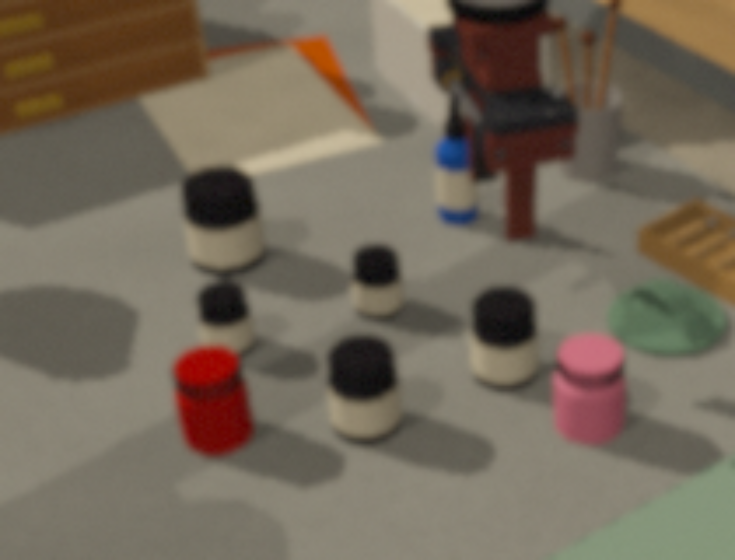

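The lighter jar stands where it was. I'll go back to the near jar.

Call:
apply_moves --pt "0 0 10 -2 0 0 0" --pt "0 0 25 -6 0 0 0" --pt "0 0 35 -8 0 0 0" --pt "0 0 32 -8 0 0 0" --pt "0 0 20 -5 0 0 0" --pt "0 0 8.4 -1.5 0 0 0" --pt "0 0 0 0 0 0 0" --pt "0 0 0 0 0 0 0"

```text
t: 28.0
ee_pos: [456.6, 118.2, 171.9]
orientation: [-0.99, 1.333, 0.99]
ft_force: [0.1, -0.3, -0.7]
width: 87.7
```

Call:
apply_moves --pt "0 10 0 0 0 0 0" --pt "0 22 0 0 0 0 0" --pt "0 26 0 0 0 0 0" --pt "0 26 0 0 0 0 0" --pt "0 18 0 0 0 0 0" --pt "0 10 0 0 0 0 0" --pt "0 5 0 0 0 0 0" --pt "0 0 0 0 0 0 0"

```text
t: 29.0
ee_pos: [455.9, 118.1, 54.8]
orientation: [-0.99, 1.334, 0.99]
ft_force: [-0.7, 0.6, 0.3]
width: 87.9
```

```bash
python3 -c "
from h import *
to(455.8,118.1,22)"
```

```text
t 29.0 pos [455.9 118.1  54.8] tool shift [32.8  0.1 -0.1] 
 [[-0.    -0.957  0.29 ]
 [-0.     0.29   0.957]
 [-1.     0.    -0.   ]] w 87.9 F [-0.66  0.59  0.26] q [ 0.23  0.5   2.06  0.    0.58 -1.05]
```

Call:
apply_moves --pt "0 8 0 0 0 0 0" --pt "0 12 0 0 0 0 0" --pt "0 8 0 0 0 0 0" --pt "0 4 0 0 0 0 0" --pt "20 0.5 0 0 0 0 0" --pt "40 0 0 0 0 0 0" --pt "55 0 0 0 0 0 0" --pt "65 0 0 0 0 0 0"

```text
t: 30.0
ee_pos: [456.0, 118.2, 22.6]
orientation: [-0.99, 1.334, 0.99]
ft_force: [-0.2, -0.4, 0.2]
width: 66.2
```

Call:
apply_moves --pt "75 0 0 0 0 0 0" --pt "80 0 0 0 0 0 0" --pt "85 0 0 0 0 0 0" --pt "90 0 0 0 0 0 0" --pt "95 0 0 0 0 0 0" --pt "120 0 0 0 0 0 0" --pt "200 0 0 0 0 0 0" --pt "255 0 0 0 0 0 0"

```text
t: 31.0
ee_pos: [455.8, 118.1, 22.4]
orientation: [-0.99, 1.334, 0.99]
ft_force: [0.1, -0.6, 1.5]
width: 56.9
```

Call:
apply_moves --pt "255 -3 0 0 0 0 0" --pt "255 -8 0 0 0 0 0" --pt "255 -15 0 0 0 0 0" --pt "255 -20 0 0 0 0 0" --pt "255 -25 0 0 0 0 0" --pt "255 -20 0 0 0 0 0" --pt "255 -12 0 0 0 0 0" --pt "255 -5 0 0 0 0 0"

```text
t: 32.0
ee_pos: [456.0, 118.2, 131.3]
orientation: [-0.99, 1.333, 0.989]
ft_force: [-0.6, 0.4, -2.6]
width: 57.0
```

```bash
python3 -c "
from h import *
to(575,-304,126)
cv2.imwrite('pics/t11.png',cv2.resize(get_image('top')[130:280,290:470,::-1],None,fx=4,fy=4))"
```

```text
t 32.0 pos [456.  118.2 131.3] tool shift [   5.4 -236.1 -369.7] 
 [[ 0.001 -0.957  0.29 ]
 [ 0.     0.29   0.957]
 [-1.    -0.001  0.001]] w 57.0 F [-0.57  0.41 -2.64] q [ 0.23  0.36  2.03  0.    0.75 -1.05]
```

View pics/t11.png

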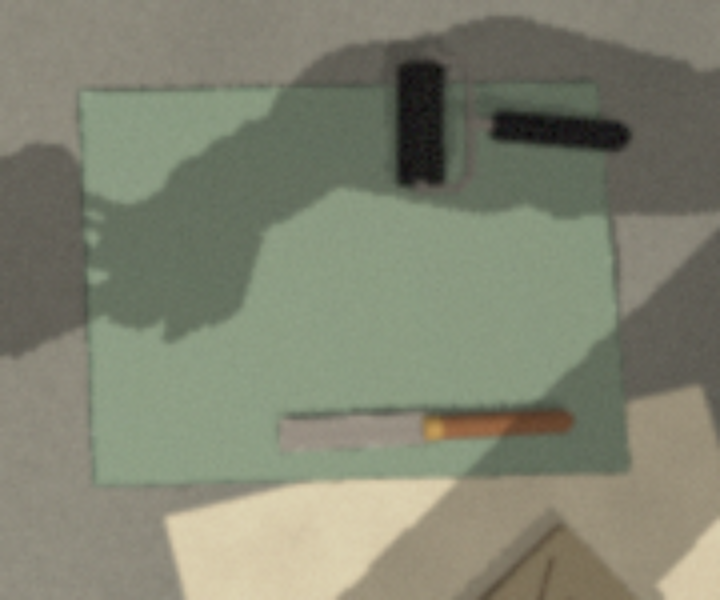

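```bash
python3 -c "
from h import *
c=np.array([atz('top',(289.6+u/4,129.6+v/4),8) for u,v in[(80,90),(596,82),(630,472),(94,484)]])
m=c.mean(0);print(c.round(1),m, [np.linalg.norm(c[i]-c[i-1]).round() for i in range(4)])
to(m[0],m[1],126)"
```

```text
[[ 715.6  -95.9    8. ]
 [ 729.2 -494.1    8. ]
 [ 429.8 -505.8    8. ]
 [ 416.5 -106.8    8. ]] [ 572.79646799 -300.65807471    8.        ] [np.float64(299.0), np.float64(398.0), np.float64(300.0), np.float64(399.0)]
t 32.05 pos [456.1 118.2 131.3] tool shift [   5.4 -233.  -367.1] 
 [[ 0.001 -0.957  0.29 ]
 [ 0.     0.29   0.957]
 [-1.    -0.001  0.001]] w 57.2 F [ 0.4   0.36 -1.93] q [ 0.23  0.36  2.03  0.    0.75 -1.05]
```

The slab sides measure 299 by 398 mm, which matches, and its middle is at (573,−301). I'll carry the jar there.

Call:
apply_moves --pt "255 0 -6 -9 0 0 0" --pt "255 0 -12 -19 0 0 0" --pt "255 0 -18 -28 0 0 0" --pt "255 0 -20 -32 0 0 0" --pt "255 0 -20 -32 0 0 0" --pt "255 0 -20 -32 0 0 0" --pt "255 0 -20 -32 0 0 0" --pt "255 0 -20 -32 0 0 0"

```text
t: 33.05
ee_pos: [522.9, -129.8, 129.3]
orientation: [-0.989, 1.335, 0.991]
ft_force: [0.4, 0.1, -3.4]
width: 57.6
```

Call:
apply_moves --pt "255 0 -20 -32 0 0 0" --pt "255 0 -20 -32 0 0 0" --pt "255 0 -20 -32 0 0 0" --pt "255 2 -18 -28 0 0 0" --pt "255 2 -12 -19 0 0 0" --pt "255 1 -7 -8 0 0 0" --pt "255 0 0 0 0 0 0" --pt "255 0 0 0 0 0 0"

```text
t: 34.05
ee_pos: [572.2, -299.5, 125.2]
orientation: [-0.99, 1.334, 0.992]
ft_force: [0.9, -0.2, -3.1]
width: 57.5
```

```bash
python3 -c "
from h import *
to(573,-300.5,126)
cv2.imwrite('pics/t12.png',get_image('top')[:,:,::-1]);cv2.imwrite('pics/s12.png',get_image('side')[:,:,::-1])"
```

```text
t 34.05 pos [ 572.2 -299.5  125.2] tool shift [-0.8 -1.  -0.7] 
 [[-0.001 -0.957  0.289]
 [ 0.001  0.289  0.957]
 [-1.     0.001  0.   ]] w 57.5 F [ 0.87 -0.15 -3.11] q [-0.5   0.58  1.65  0.    0.92 -1.78]
```

View pics/t12.png

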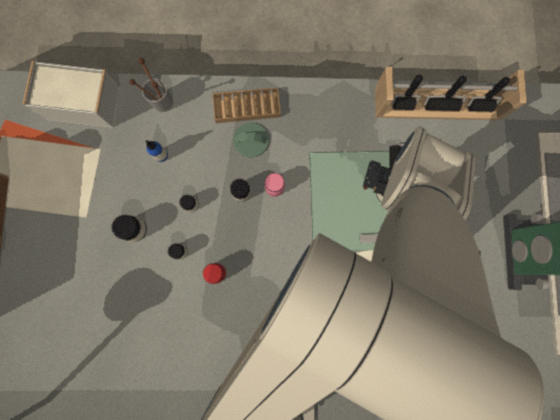

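View pics/s12.png

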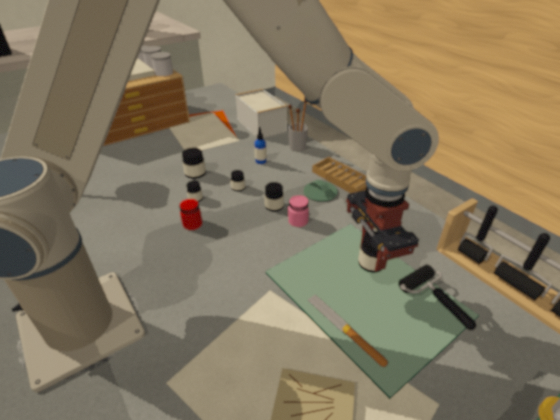

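The jar is held upright over the slab, at about (370,250) in the side view. The far jar stands at (274,196) there, and the rest looks unchanged. I'll settle for a moment and check the lighter jar's position.

Call:
apply_moves --pt "255 0 0 0 0 0 0" --pt "255 0 0 0 0 0 0" --pt "255 0 0 0 0 0 0" --pt "255 0 0 0 0 0 0" --pt "255 0 0 0 0 0 0" --pt "255 0 0 0 0 0 0" --pt "255 0 0 0 0 0 0" --pt "255 0 0 0 0 0 0"

```text
t: 35.15
ee_pos: [572.6, -300.6, 125.4]
orientation: [-0.99, 1.334, 0.99]
ft_force: [-0.0, 0.4, -2.8]
width: 57.3
```

```bash
python3 -c "
from h import *
blk=lambda i:(i.max(2)<55)
for f in('0','12'):
  T=cv2.imread(f'pics/top{f}.png' if f=='0' else 'pics/t12.png');c,s=cent(T,(238,188),blk);print(c,s[4],atz('top',c,74))
  for q in[(188,202),(176,250),(126,228)]:print(cent(T,q,blk)[0])
to(573,-300.5,126)"
```

```text
[238.40217391 187.64855072] 276 [588.04326866 110.51869756  74.        ]
[187.43274854 201.96491228]
[175.75879397 250.7839196 ]
[126.01865672 226.89738806]
[239.90812721 188.41696113] 283 [585.90138283 106.2254035   74.        ]
[187.47647059 201.92352941]
[176.19318182 250.47159091]
[126.07490637 226.89700375]
t 35.15 pos [ 572.6 -300.6  125.4] tool shift [-0.6 -0.4  0.2] 
 [[-0.    -0.957  0.29 ]
 [ 0.     0.29   0.957]
 [-1.     0.     0.   ]] w 57.3 F [-0.03  0.44 -2.75] q [-0.5   0.58  1.64  0.    0.92 -1.78]
```

```bash
python3 -c "
from workcell import *
print(close_job())"
```

```text
the job is handed in; nothing more can be done
None
```

I lifted both middle-size jars about 60 mm, and the near one is heavier. It is now held upright over the middle of the slab, and the job is handed in at about 35 s.

- **Weights:** the near jar, at about (456, 118), pulled 3.06 N, roughly 312 g. The far jar, at about (590, 110), pulled 1.81 N, roughly 185 g. The empty gripper read 0 N between lifts.
- **Heavier jar:** the tool is at (572.6, −300.6), and I measured the slab's middle as (572.8, −300.7). The jar's bottom should be about 95 mm above the glass, worked out from the tool height. The fingers are 57 mm apart, and the last single reading was −2.8 N, so the jar is still held.
- **Lighter jar:** it was set down in 0.1 mm steps to light contact of about 4 N, and it stands upright. It is about 4–5 mm from where it first stood, mostly in −y, because my grasp was slightly off its centre. I did not correct that.
- **Everything else:** the small and large jars moved less than half a pixel in the top view. The pink and red look-alikes, baren and bottle look unchanged by eye. In the last top view the arm hid most of the slab and the lino block. In the side view the brayer and knife are where they were, and the block's visible part looks unchanged.

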